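# Strip the overspray-clogged desk fan for washing

### The arm

A 6-joint arm with a two-finger parallel gripper is mounted at the origin on the work surface. World frame = base frame: x ahead of the robot, y to its left, z up, the work surface at z = 0. Lengths are in m, angles in rad, forces in N, time in s.
With the tool pointing down it reaches from about 0.25 to 0.775 m from the base axis. Payload 4 kg.
Tool frame: the origin (TCP) lies midway between the tips of the shut fingers; the grasp point (between the pads) lies 19 mm behind it; z points along the fingers, y is the line along which they close (so a half turn about z gives the same grasp; the last joint's range is limited). The gripper opens to 94 mm and grips with 3 to 60 N. Pads are 16 mm wide; open, the fingers measure 119 mm over their backs; the gripper's body (75 mm by 177 mm) begins 78 mm behind the grasp point.
Start: joints at [-1.263, 0.087, 1.371, -0, 1.684, -0.103], TCP at [0.22, -0.504, 0.206] pointing down, gripper open.
Joint ranges: [-3.1, 3.1], [-0.76, 2.03], [0.27, 2.55], [-1.08, 4.22], [0.17, 2.65], [-2.57, 2.57]. Speed limits (rad/s): [2.79, 2.79, 3.14, 3.14, 3.14, 3.14].

### API

Orientations are given as [roll, pitch, yaw] about the fixed x, y, z axes, in that order (R = Rz(yaw) Ry(pitch) Rx(roll)).
In Python, from bench import get_obs, snapshot, close_job gives the robot as it stands. The module is installed in compiled form; this text tells all that it offers.
- The arm moves only by the tool drive_tool, never from a script. Its argument "commands" is a list of rows, each a list of 6 numbers: the shift along the tool's x, y, z in units of 0.04 m (1.0 is 0.04 m), then the turn, a rotation vector about the tool's x, y, z in units of 0.1 rad (1.0 is 0.1 rad). In form: [[dx, dy, dz, wx, wy, wz], ...]. A call has 1 to 20 rows; each row shifts and turns the commanded pose from where the row before left it, along the tool's axes as they then stand; what a row does not reach is not made up. A row lasts 1/8 s, in which the tool goes at most 62.5 mm and 10.7 degrees, less where a joint would pass 70% of its speed; a pose out of reach is approached as far as the arm can. A call with a number of a shift or a turn outside -1 to 1 is refused whole. A call with a gripper value outside its range is refused whole. "gripper" is the closure, from 0 (fully open) to 1 (shut), set as the call begins (left out, the last holds). The fingers move at their own pace and stop on an object; the grip force is fixed at half the most. Time passes only in rows, so rows that do not move let the fingers close. It gives the time, the measured TCP pose, the force, the opening and the grip force at its end, in the units of the state.
- get_obs(): the state, without advancing time (a new reading comes with each control period).
- snapshot(name): name is "side" or "top" or "wrist"; returns a dict with "image" (480x640x3 uint8, blue, green, red), "range_z" (480x640 float32, m along the optical axis (not along the pixel's ray), 0 where there is no reading), "fx", "fy", "cx", "cy" (pixels), "k1" (the pictures are not rectified: a ray, as slopes to the right and down, at radius r is drawn at 1 + k1 r^2 times it, then the intrinsics apply), "rvec" (rotation vector, rad) and "tvec" (3), from world to camera coordinates, as OpenCV has them. Camera axes: x right, y down, z forward; pixel columns grow to the right and rows downward; lengths in m; the calibration is good to about 2 mm. A picture is of the moment at which its call begins.
- close_job(): hands the job in; it is judged then, once.
The state is a dict: "time": time; "joint_positions": joint angles; "qvel": joint speeds; "joint_torque": joint torques, N m; "tool_pos": TCP position; "ee_rot": TCP orientation; "wrist_force": force on the tool from outside, world axes, zero at the start; "wrist_torque": the same for the moment, N m; "width": finger opening in m; "finger_force": force on a finger pad.
Only numpy, scipy, OpenCV 4.12 (cv2) and the standard library are available. Lean on these libraries where they do the work, as an engineer would, in place of code of your own. Each camera call takes 0.05 s, during which the arm holds its last target. There are 200 camera calls.

### The job

Strip the desk fan for washing: unscrew its black spinner cap, which has a left-hand thread and so comes loose clockwise (feel that it gives, do not force it), lift it off and put it in the wash tub, then pull the blue blade off the shaft and lay it in the tub too. Leave the spray can and the squeeze bottle standing where they are.

Things in the scene. Friction and masses are not known exactly. Their poses are not given: they have to be found in the camera images.
- shaft_seat (a point): Point on the axis of the fan's motor shaft, level with the blade hub's front face, where the spinner's underside seats. z axis: along the shaft, outwards, leaning 35 deg from vertical to the side the fan faces, roughly towards the robot; y axis level. The fan (white desk fan, heavy round foot, head tipped back, front guard off) does not move and its shaft does not turn.
- shaft_tip (a point): Free end of the shaft, on its axis, 21 mm out from shaft_seat; same axes. From 3 mm behind shaft_seat inwards the shaft is plain, 20 mm thick; from there out it carries a 20 mm two-start left-hand thread, 14 mm of travel a turn, that ends 4 mm short of this tip.
- stick_top (a point): Top end of a flat wooden stirring stick (20 x 5 mm) jammed through the rear guard beside one wing, so that the blade cannot turn clockwise with the spinner. 56 mm off the shaft's axis, 8 mm further in than shaft_seat. Part of the fixed fan. The rear guard's rim, 190 mm across, lies 38 mm further in than shaft_seat; nothing else stands in front of the wings.
- spinner_mid (a point): Centre of the spinner: loose charcoal fluted cap, 44 mm across, 30 mm tall, 60 g; on its axis, 15 mm from its open underside and from its closed top. z: out through the top; x: along the white mark on the top, at first parallel to x of shaft_seat. Below its edge the blade hub is slimmer (40 mm), so fingertips may pass it. Held hand tight by a spring washer: 0.1 to 0.4 N m starts it.
- spinner_top (a point): Centre of the spinner's top, on its axis, 15 mm above spinner_mid. Clockwise, seen from outside looking down on this top, loosens it: about 145 deg of turning in all carries it 5.5 mm outwards, so let the grip rise with it (14 mm a turn); then it lifts straight off along the shaft. The other way its thread meets a stop within 20 deg.
- blade_hub (a point): Grip point on the blue blade, on its axis, 5 mm behind its hub's front face. Hub 40 mm across, 42 mm long, 21.6 mm bore, underside 37 mm behind this point. Three wings, 156 mm over the tips, on the lower 20 mm of the hub; the upper 22 mm is clear all round. Loose, 110 g. z axis outwards; once the spinner is off it pulls straight off the shaft along z, clear after 65 mm.
- tub: Light grey rectangular wash tub, 290 x 230 mm outside and 75 mm tall, 4 mm walls and floor, open on top, empty, standing fast on the bench (it does not slide). Origin at the centre of its underside; x along its 290 mm side, y along its 230 mm side, z up.
- fan: White desk fan: foot 190 mm across, head tipped back, front guard off, blade and spinner facing up and roughly towards the robot. Fixed. Origin at the centre of its underside; its shaft leans towards its -x side. More than 100 N between spinner and shaft would strip the plastic thread.
- spinner: The spinner as a  origin at the centre of its open underside, 15 mm below spinner_mid; axes as spinner_mid.
- spray_can: Bystander: orange spray can, 65 mm across and 182 mm tall, standing. Origin at the centre of its underside.
- squeeze_bottle: Bystander: white squeeze bottle with a nozzle, 52 mm across and 160 mm tall, standing. Origin at the centre of its underside.
- airbrush_stand: Bystander, fixed: an airbrush, 135 mm long, held nearly level along y in a stand clamped to the bench, foot 90 x 90 mm, 138 mm tall. Origin at the centre of its underside.
There are look-alikes about, which are no part of the job. There is more than one size of the spinner; the job needs the largest.

How it is judged:
By the outcome, as a careful person would: the job done as asked, in the order asked, and still so for the second after the job is handed in, with the robot touching nothing.
It also fails if it takes over 72 s, if anything falls off the work surface, if the arm or the gripper's body presses on something with over 40 N, if the wrist force passes 120 N, or if a joint passes its speed limit or range.

## Working session

There is one attempt and no reset: what is moved stays moved. The work goes in short steps, Python scripts to look and compute and a tool call to move; the robot and the scene stay as the last step left them, time stands still between calls to the robot, and variables do not carry over. Pictures are saved under pics/ and viewed, at most 10 in all, crops included, and the job is handed in when it is done.

Besides the shell and the picture viewer there is one more tool, called as a command line: name --pt "numbers of a row" for each row, then --argument value for the rest. drive_tool: Moves the arm, as the interface text tells. Its arguments: {"type":"object","properties":{"commands":{"type":"array"},"gripper":{"type":"number"}},"required":["commands"]}

```bash
mkdir -p pics; cat > h.py <<'E'
import numpy as np, cv2, pickle
from scipy.spatial.transform import Rotation as Rn
from bench import get_obs, snapshot, close_job
def cam(s):
    R=cv2.Rodrigues(np.array(s["rvec"],float))[0]; return R,np.array(s["tvec"],float).ravel()
def rays(s,uv):
    K=np.array([[s["fx"],0,s["cx"]],[0,s["fy"],s["cy"]],[0,0,1]])
    d=np.array([s["k1"],0,0,0,0],float)
    p=cv2.undistortPoints(np.array(uv,float).reshape(-1,1,2),K,d).reshape(-1,2)
    R,t=cam(s); return -R.T@t, np.c_[p,np.ones(len(p))]@R   # origin, dirs (depth-1)
def pts(s,uv):
    uv=np.array(uv).reshape(-1,2); o,d=rays(s,uv)
    z=s["range_z"][uv[:,1].astype(int),uv[:,0].astype(int)]
    return o+d*z[:,None]
def cloud(s):
    v,u=np.mgrid[0:480,0:640]; return pts(s,np.c_[u.ravel(),v.ravel()]).reshape(480,640,3)
def proj(s,P):
    K=np.array([[s["fx"],0,s["cx"]],[0,s["fy"],s["cy"]],[0,0,1]])
    return cv2.projectPoints(np.array(P,float).reshape(-1,1,3),np.array(s["rvec"],float),np.array(s["tvec"],float),K,np.array([s["k1"],0,0,0,0],float))[0].reshape(-1,2)
E
python3 - <<'E'
from h import *
for n in ["side","top"]:
    s=snapshot(n); pickle.dump(s,open(n+".pkl","wb")); cv2.imwrite(f"pics/{n}0.png",s["image"])
    R,t=cam(s); print(n,-R.T@t,R[2],s["fx"],s["k1"])
print(get_obs())
E
```

```text
side [0.03107369 0.91095877 0.73528188] [ 0.43640082 -0.74231675 -0.50844878] 507.7072093535917 -0.09181559840077239
top [0.36851986 0.00662492 1.47417801] [ 0.12943672  0.0087728  -0.99154888] 510.8965622631729 -0.06476517276518567
{'time': 0.1, 'joint_positions': array([-1.26311391e+00,  8.79011142e-02,  1.37210053e+00,  5.79021146e-05,
        1.68357772e+00, -1.03113636e-01]), 'qvel': array([-0.00230086, -0.00197987, -0.00148384,  0.00123859, -0.00081766,
       -0.00210716]), 'joint_torque': array([ 2.37766784e-03, -3.41253734e+01, -3.03302908e+01,  7.20034470e-02,
        3.03751510e-02, -1.00755196e-04]), 'tool_pos': array([ 0.21949632, -0.50377349,  0.20441158]), 'ee_rot': array([-3.13962242e+00, -2.61735285e-04,  4.10802258e-01]), 'wrist_force': array([ 0.5793046 , -0.5351297 ,  0.38632055]), 'wrist_torque': array([ 0.008045  ,  0.01137826, -0.00567062]), 'finger_force': 0.0, 'width': 0.09403787688168962}
```

View pics/side0.png

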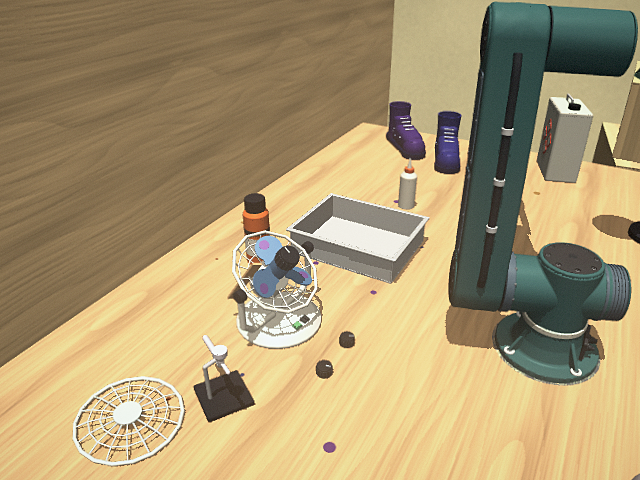

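View pics/top0.png

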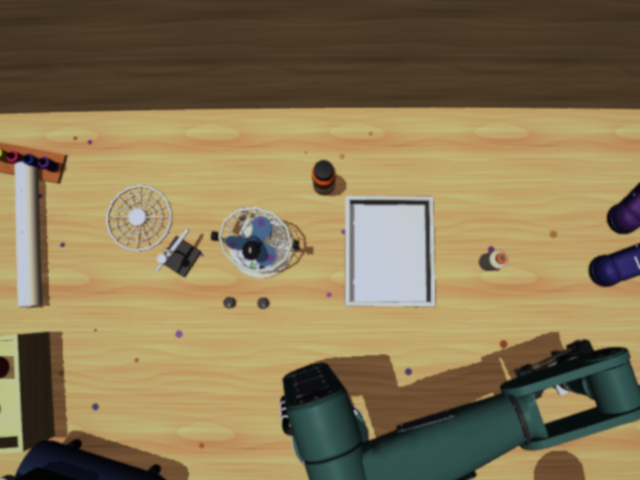

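Side: spinner (287,258), decoy caps (347,339), (324,369), tub (360,235), fan foot (280,318), yoke knobs (240,297)/(307,247). Top: spinner (252,250), knobs (215,236)/(295,245), tub (390,251), can (323,177), bottle (497,259).

```bash
python3 - <<'E'
from h import *
T=pickle.load(open("top.pkl","rb"));S=pickle.load(open("side.pkl","rb"))
for n,s,roi in [("top",T,(200,200,310,290)),("side",S,(220,225,330,345))]:
    C=cloud(s); im=s["image"].astype(int); x0,y0,x1,y1=roi
    mx=im.max(2); z=C[...,2]
    m=np.zeros(mx.shape,bool); m[y0:y1,x0:x1]=True
    d=(m&(mx<60)&(z>0.1)).astype(np.uint8)
    N,L,st,ce=cv2.connectedComponentsWithStats(d)
    for i in range(1,N):
        if st[i,4]>15: print(n,"dark",ce[i],st[i,4],np.median(C[L==i],0).round(4), "zmax",np.percentile(z[L==i],95).round(4))
    # white high pts (rear guard rim)
    w=m&(im.min(2)>140)&(z>0.12)&(s["range_z"]>0)
    P=C[w]; print(n,"white",len(P))
    f=m&(im.min(2)>130)&(z<0.04)&(z>0.008)
    if f.sum()>20: print("foot",C[f].mean(0), C[f].min(0),C[f].max(0))
    if len(P)>50:
        rng=np.random.default_rng(0);best=None
        for k in range(600):
            a=P[rng.choice(len(P),3,replace=False)];nn=np.cross(a[1]-a[0],a[2]-a[0]);l=np.linalg.norm(nn)
            if l<1e-4: continue
            nn/=l
            if nn[2]<0: nn=-nn
            if abs(nn[2]-np.cos(np.radians(35)))>.1: continue
            c=(abs((P-a[0])@nn)<.004).sum()
            if best is None or c>best[0]: best=(c,nn,a[0])
        c,nn,a=best; I=P[abs((P-a)@nn)<.005]; cc=I.mean(0);nn=np.linalg.svd(I-cc,full_matrices=False)[2][2]; nn*=np.sign(nn[2])
        print("plane",c,nn,np.degrees(np.arccos(nn[2])),np.degrees(np.arctan2(nn[1],nn[0])),cc)
    # things: tub
C=cloud(T); im=T["image"]; z=C[...,2]
m=(z>.065)&(z<.085)&(C[...,1]<-.0)&(C[...,1]>-.45)&(C[...,0]>.2); m[:, :335]=0; m[:,445:]=0
P=C[m][:,:2].astype(np.float32); print("tub",len(P),cv2.minAreaRect(P))
E
```

```text
top dark [214.45238095 235.80952381] 42 [0.5454 0.2995 0.1462] zmax 0.1505
top dark [252.19852941 249.09558824] 272 [0.5057 0.1907 0.1903] zmax 0.2026
top dark [295.54054054 244.89189189] 37 [0.5204 0.0842 0.1468] zmax 0.1516
top white 433
foot [0.51217386 0.19308081 0.01984337] [0.44172421 0.10607187 0.00817965] [0.62510995 0.28567638 0.03994916]
plane 240 [-0.5731742   0.05961439  0.81726217] 35.188341410661316 174.06216178655464 [0.57637519 0.18564367 0.1682823 ]
side white 1139
foot [0.51477157 0.21863417 0.02103088] [ 0.43894898 -0.058446    0.00800233] [0.72580089 0.2954361  0.0399155 ]
plane 598 [-0.57333818  0.06792664  0.8164982 ] 35.264229444306025 173.24333861832162 [0.56850355 0.19726439 0.16293539]
tub 2120 ((0.7969423532485962, -0.18424168229103088), (0.32657507061958313, 0.8666242361068726), 89.5995101928711)
```

```bash
python3 - <<'E'
from h import *
from scipy.optimize import least_squares
T=pickle.load(open("top.pkl","rb"));S=pickle.load(open("side.pkl","rb"))
az=np.radians(173.5);n=np.array([np.sin(.6109)*np.cos(az),np.sin(.6109)*np.sin(az),np.cos(.6109)])
yv=np.cross([0,0,1],n);yv/=np.linalg.norm(yv);xv=np.cross(yv,n)
for nm,s,roi,c0 in [("top",T,(235,232,270,270),(252,249)),("side",S,(270,240,302,275),(287,258))]:
    C=cloud(s); im=s["image"]; x0,y0,x1,y1=roi
    m=np.zeros(C.shape[:2],np.uint8); m[y0:y1,x0:x1]=1
    d=(m.astype(bool)&(im.max(2)<75)).astype(np.uint8)
    N,L,st,ce=cv2.connectedComponentsWithStats(d); i=1+np.argmax(st[1:,4])
    P=C[L==i]; h=P@n; 
    print(nm,st[i],ce[i],np.percentile(h,[2,10,25,50,75,90,98]).round(4))
    top=P[(h>np.percentile(h,98)-.006)]; u=np.c_[top@xv,top@yv]
    c,r=cv2.minEnclosingCircle(u.astype(np.float32)); print("top disc",len(top),c,r,"world",xv*c[0]+yv*c[1]+n*np.median(top@n),np.median(top@n))
C=cloud(T); z=C[...,2]
for nm,(x0,y0,x1,y1),lo,hi in [("tub",(335,185,445,315),.062,.09),("can",(300,150,345,205),.15,.2),("bot",(470,240,520,280),.1,.2)]:
    q=C[y0:y1,x0:x1].reshape(-1,3); q=q[(q[:,2]>lo)&(q[:,2]<hi)]
    print(nm,len(q),cv2.minAreaRect(q[:,:2].astype(np.float32)),q.mean(0))
np.save("n.npy",np.array([n,xv,yv]))
print(n,xv,yv)
E
```

```text
top [242 239  25  22 395] [254.21772152 249.73417722] [-0.1771 -0.1728 -0.1635 -0.1223 -0.1135 -0.1115 -0.1096]
top disc 146 (-0.812309741973877, -0.15285751223564148) 0.3487452566623688 world [0.74258552 0.06923953 0.37371481] -0.1125948371682558
side [275 246  24  29 307] [286.27687296 259.54071661] [-0.1558 -0.1373 -0.1291 -0.1192 -0.1129 -0.1112 -0.1094]
top disc 120 (-0.4903353750705719, -0.25703322887420654) 0.021639933809638023 world [0.4921292  0.20262513 0.18932362] -0.11223483944723953
tub 1760 ((0.5153656005859375, -0.1713515669107437), (0.24421018362045288, 0.30360084772109985), 89.52983093261719) [ 0.51775852 -0.17575701  0.07531078]
can 357 ((0.7141576409339905, 0.010376065969467163), (0.0494404211640358, 0.052392322570085526), 50.8158073425293) [0.71142088 0.01104054 0.17965048]
bot 297 ((0.48807206749916077, -0.458842933177948), (0.050768546760082245, 0.05171707645058632), 55.185699462890625) [ 0.48592458 -0.45411689  0.11971144]
[-0.5699177   0.06493392  0.81913211] [-0.81386661  0.09272839 -0.57360491] [-0.11320321 -0.99357186  0.        ]
```

```bash
cat >> h.py <<'E'
def Rt(o): return Rn.from_euler("xyz",o["ee_rot"])
def delta(pos=None,R=None,o=None):
    """tool-frame shift (units) at current orientation, and turn rotvec (units), and shift expressed in target frame"""
    o=o or get_obs(); R0=Rt(o); R=R0 if R is None else R
    d=np.zeros(3) if pos is None else np.array(pos)-o["tool_pos"]
    print("shift now-frame",(R0.inv().apply(d)/.04).round(3),"target-frame",(R.inv().apply(d)/.04).round(3),"turn",((R0.inv()*R).as_rotvec()/.1).round(2))
N,XV,YV=np.load("n.npy")
def grasp_rot(th):
    z=-N; y=Rn.from_rotvec(z*th).apply(-XV); return Rn.from_matrix(np.c_[np.cross(y,z),y,z])
E
python3 - <<'E'
from h import *
T=pickle.load(open("top.pkl","rb"))
C=cloud(T);P=C[232:270,235:270].reshape(-1,3);im=T["image"][232:270,235:270].reshape(-1,3)
h=P@N; k=(im.max(1)<75)&(h>-.118)&(h<-.106)&(abs(P[:,0]-.49)<.05)
u=np.c_[P[k]@XV,P[k]@YV].astype(np.float32); c,r=cv2.minEnclosingCircle(u); hh=np.median(h[k]); print(len(u),r,XV*c[0]+YV*c[1]+N*hh,hh)
delta([.43,.21,.36]);
for th in(-1.3,): delta(None,grasp_rot(th))
E
```

```text
164 0.022901147603988647 [0.49803906 0.19710535 0.19292112] -0.11301456696804812
shift now-frame [ 11.952 -14.266  -3.858] target-frame [ 11.952 -14.266  -3.858] turn [0. 0. 0.]
shift now-frame [0. 0. 0.] target-frame [0. 0. 0.] turn [ -7.66  -1.   -22.57]
```

drive_tool --pt "0 0 -0.97 0 0 0" --pt "0 0 -0.97 0 0 0" --pt "0 0 -0.97 0 0 0" --pt "0 0 -0.97 0 0 0" --pt "0.75 -0.89 0 0 0 0" --pt "0.75 -0.89 0 0 0 0" --pt "0.75 -0.89 0 0 0 0" --pt "0.75 -0.89 0 0 0 0" --pt "0.75 -0.89 0 0 0 0" --pt "0.75 -0.89 0 0 0 0" --pt "0.75 -0.89 0 0 0 0" --pt "0.75 -0.89 0 0 0 0" --pt "0.75 -0.89 0 0 0 0" --pt "0.75 -0.89 0 0 0 0" --pt "0.75 -0.89 0 0 0 0" --pt "0.75 -0.89 0 0 0 0" --pt "0.75 -0.89 0 0 0 0" --pt "0.75 -0.89 0 0 0 0" --pt "0.75 -0.89 0 0 0 0" --pt "0.75 -0.89 0 0 0 0"

```text
time: 2.6
tool_pos: [0.4323, 0.2112, 0.3601]
ee_rot: [3.141, 0.001, 0.411]
wrist_force: [0.3, -0.6, 0.5]
width: 0.0938
finger_force: 0.0
```

drive_tool --pt "0 0 0 -0.32 -0.04 -0.94" --pt "0 0 0 -0.32 -0.04 -0.94" --pt "0 0 0 -0.32 -0.04 -0.94" --pt "0 0 0 -0.32 -0.04 -0.94" --pt "0 0 0 -0.32 -0.04 -0.94" --pt "0 0 0 -0.32 -0.04 -0.94" --pt "0 0 0 -0.32 -0.04 -0.94" --pt "0 0 0 -0.32 -0.04 -0.94" --pt "0 0 0 -0.32 -0.04 -0.94" --pt "0 0 0 -0.32 -0.04 -0.94" --pt "0 0 0 -0.32 -0.04 -0.94" --pt "0 0 0 -0.32 -0.04 -0.94" --pt "0 0 0 -0.32 -0.04 -0.94" --pt "0 0 0 -0.32 -0.04 -0.94" --pt "0 0 0 -0.32 -0.04 -0.94" --pt "0 0 0 -0.32 -0.04 -0.94" --pt "0 0 0 -0.32 -0.04 -0.94" --pt "0 0 0 -0.32 -0.04 -0.94" --pt "0 0 0 -0.32 -0.04 -0.94" --pt "0 0 0 -0.32 -0.04 -0.94"

```text
time: 5.1
tool_pos: [0.4319, 0.2097, 0.3599]
ee_rot: [2.868, 0.484, 2.283]
wrist_force: [0.4, -0.2, -0.5]
width: 0.0939
finger_force: 0.0
```

```bash
python3 - <<'E'
from h import *
o=get_obs(); print(o["joint_positions"],o["tool_pos"],o["time"])
top=np.array([.495,.2,.191]); delta(top+.1*N,grasp_rot(-1.3))
s=snapshot("wrist");cv2.imwrite("pics/w1.png",s["image"]);pickle.dump(s,open("w1.pkl","wb"))
E
```

```text
[ 0.64951186 -0.31081164  1.52790056 -0.44486791  1.58675781 -0.21474038] [0.43194229 0.20965535 0.35992594] 5.1
shift now-frame [ 0.872 -0.479  1.942] target-frame [ 1.06  -0.358  1.873] turn [-1.26 -0.16 -3.73]
```

View pics/w1.png

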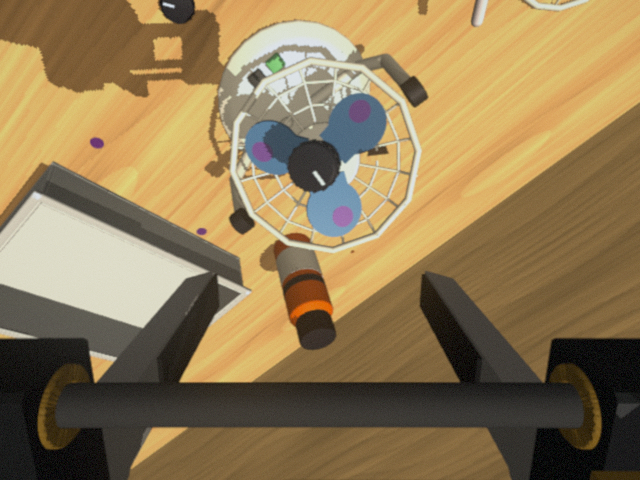

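The wrist view shows the spinner at (313,166) with its white mark, the stick at (377,150), and the can at (310,300) well clear.

```bash
cat >> h.py <<'E'
def spin(s,uv,w=45):
    C=cloud(s);u,v=uv;sl=(slice(v-w,v+w),slice(u-w,u+w))
    P=C[sl].reshape(-1,3);im=s["image"][sl].reshape(-1,3); h=P@N
    d=(im.max(1)<80)|(im.min(1)>150); ok=d&(h>-.13)&(h<-.09)&(abs(P[:,0]-.495)<.05)
    hh=np.median(h[ok]); k=ok&(abs(h-hh)<.005)
    uu=np.c_[P[k]@XV,P[k]@YV].astype(np.float32); c,r=cv2.minEnclosingCircle(uu); m=(np.percentile(uu,2,0)+np.percentile(uu,98,0))/2
    A=np.c_[P[k],np.ones(k.sum())]; nn=np.linalg.svd(P[k]-P[k].mean(0),full_matrices=False)[2][2]
    print(k.sum(),"r",r,"h",hh,"enc",XV*c[0]+YV*c[1]+N*hh,"pct",XV*m[0]+YV*m[1]+N*hh,"normal",nn)
E
python3 - <<'E'
from h import *
s=pickle.load(open("w1.pkl","rb")); spin(s,(313,166))
# rim-plane check: white points
C=cloud(s);im=s["image"];m=(im.min(2)>150)&(C[...,2]>.09)&(C[...,2]<.26);m[:60]=0;m[250:]=0
P=C[m];P=P[abs((P@N)+.18)<.006];cc=P.mean(0);nn=np.linalg.svd(P-cc,full_matrices=False)[2][2];nn*=np.sign(nn[2])
print(len(P),"rimnormal",nn,np.degrees(np.arctan2(nn[1],nn[0])),np.degrees(np.arccos(nn[2])),"h",np.median(P@N))
uu=np.c_[P@XV,P@YV].astype(np.float32);A=np.c_[2*uu,np.ones(len(uu))];q=np.linalg.norm(uu-uu.mean(0),axis=1);k=q>.08
x=np.linalg.lstsq(A[k],(uu[k]**2).sum(1),rcond=None)[0];print("rim c -> spinner top",XV*x[0]+YV*x[1]+N*(np.median((P@N)[k])+.068),"r",np.sqrt(x[2]+x[0]**2+x[1]**2))
E
```

```text
1795 r 0.02116505242884159 h -0.11349560390237712 enc [0.49457516 0.19905766 0.18976907] pct [0.49465294 0.19981088 0.18976348] normal [ 0.59128585 -0.06455137 -0.80387447]
2699 rimnormal [-0.56880962  0.06405768  0.81997087] 173.57458915483852 34.918122046952845 h -0.17937516341295676
rim c -> spinner top [0.49549143 0.19928462 0.19299609] r 0.09263525588375579
```

```bash
python3 - <<'E'
from h import *
top=np.array([.4948,.1996,.1903]); np.save("top.npy",top)
delta(top+.06*N,grasp_rot(-2.0))
E
```

```text
shift now-frame [ 0.885 -0.353  2.954] target-frame [1.045 0.412 2.893] turn [ -1.18  -0.6  -10.7 ]
```

drive_tool --pt "0 0 0 -0.1 -0.05 -0.89" --pt "0 0 0 -0.1 -0.05 -0.89" --pt "0 0 0 -0.1 -0.05 -0.89" --pt "0 0 0 -0.1 -0.05 -0.89" --pt "0 0 0 -0.1 -0.05 -0.89" --pt "0 0 0 -0.1 -0.05 -0.89" --pt "0 0 0 -0.1 -0.05 -0.89" --pt "0 0 0 -0.1 -0.05 -0.89" --pt "0 0 0 -0.1 -0.05 -0.89" --pt "0 0 0 -0.1 -0.05 -0.89" --pt "0 0 0 -0.1 -0.05 -0.89" --pt "0 0 0 -0.1 -0.05 -0.89" --pt "0.35 0.14 0.7 0 0 0" --pt "0.35 0.14 0.7 0 0 0" --pt "0.35 0.14 0.7 0 0 0" --pt "0 0 0.79 0 0 0" --pt "0 0 0 0 0 0" --gripper 0.2

```text
time: 7.28
tool_pos: [0.4603, 0.2035, 0.2363]
ee_rot: [-2.863, 0.545, -2.756]
wrist_force: [0.1, 0.2, -0.3]
width: 0.0754
finger_force: 0.0
```

```bash
python3 - <<'E'
from h import *
top=np.load("top.npy")
o=get_obs(); print(o["joint_positions"],o["tool_pos"],o["time"],o["width"])
s=snapshot("wrist");cv2.imwrite("pics/w2.png",s["image"]);pickle.dump(s,open("w2.pkl","wb"))
u=proj(s,[top])[0];print(u); u=u.astype(int);spin(s,u,90); delta(top-.032*N,grasp_rot(-2.0))
E
```

```text
[ 0.55023627 -0.37814811  1.83926321 -0.38716057  1.20871282 -1.27697525] [0.46026685 0.20350295 0.23628148] 7.275 0.07542372638774136
[320.23196102 256.89685762]
3098 r 0.02098609134554863 h -0.11368210676174562 enc [0.49398273 0.19871668 0.18915623] pct [0.49270203 0.19867237 0.18826869] normal [-0.6066535   0.05580128  0.79300552]
shift now-frame [-0.003 -0.017  2.285] target-frame [ 1.000e-03 -1.700e-02  2.285e+00] turn [ 0.   -0.02 -0.08]
```

View pics/w2.png

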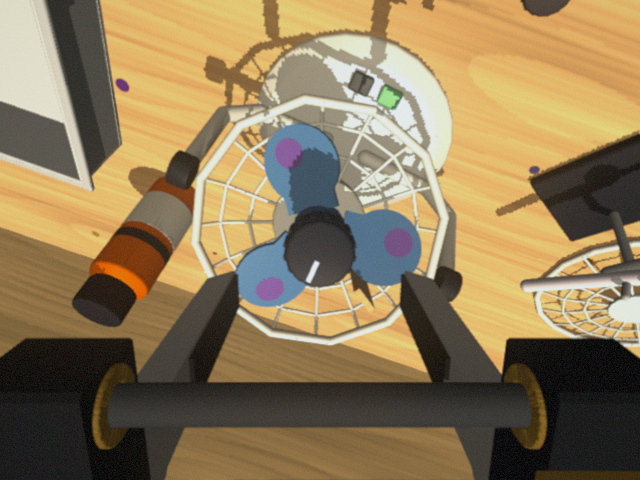

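Spinner disc centred at (320,252), midway between the fingers (238 and 403); stick at (360,290). Going down to grip.

drive_tool --pt "0 0 0.6 0 0 0" --pt "0 0 0.6 0 0 0" --pt "0 0 0.6 0 0 0" --pt "0 0 0.3 0 0 0" --pt "0 0 0.18 0 0 0" --pt "0 0 0 0 0 0"

```text
time: 8.07
tool_pos: [0.5134, 0.199, 0.1659]
ee_rot: [-2.863, 0.553, -2.754]
wrist_force: [-0.3, 0.1, -0.1]
width: 0.0751
finger_force: 0.0
```

drive_tool --pt "0 0 0 0 0 0" --pt "0 0 0 0 0 0" --pt "0 0 0 0 0 0" --pt "0 0 0 0 0 0" --pt "0 0 0 0 0 0" --pt "0 0 0 0 0 0" --gripper 1.0

```text
time: 8.82
tool_pos: [0.5133, 0.1989, 0.1656]
ee_rot: [-2.863, 0.552, -2.754]
wrist_force: [0.3, -0.8, 1.4]
width: 0.0426
finger_force: 30.0
```

```bash
cat >> h.py <<'E'
def st():
    o=get_obs(); R=Rt(o)
    print("t",o["time"],"F tool",R.inv().apply(o["wrist_force"]).round(2),"M tool",R.inv().apply(o["wrist_torque"]).round(3),"w",o["width"],"ff",o["finger_force"],"j",o["joint_positions"].round(2),"pos",o["tool_pos"].round(4))
E
python3 - <<'E'
from h import *
st(); delta(np.load("top.npy")-.032*N,grasp_rot(-2.0))
E
```

```text
t 8.825 F tool [-0.72 -1.15 -0.94] M tool [-0.131  0.115  0.037] w 0.042582366441463064 ff 30.00028006732464 j [ 0.47 -0.25  1.89 -0.38  1.   -1.29] pos [0.5133 0.1989 0.1656]
shift now-frame [ 0.037 -0.022  0.028] target-frame [ 0.037 -0.022  0.028] turn [ 0.01  0.02 -0.08]
```

Good grip, 42.6 mm and almost no side force. Feeling for the give with a small clockwise turn.

drive_tool --pt "0 0 0 0 0 0.5" --pt "0 0 -0.004 0 0 0.5" --pt "0 0 -0.005 0 0 0.5" --pt "0 0 -0.003 0 0 0.5" --pt "0 0 -0.003 0 0 0.5" --pt "0 0 -0.003 0 0 0.5"

```text
time: 9.57
tool_pos: [0.513, 0.1989, 0.166]
ee_rot: [-3.059, 0.607, -3.109]
wrist_force: [0.3, 1.0, -0.6]
width: 0.0425
finger_force: 30.0
```

```bash
python3 - <<'E'
from h import *
st()
s=snapshot("wrist");pickle.dump(s,open("w3.pkl","wb"));cv2.imwrite("pics/w3.png",s["image"][60:420,100:560])
E
```

```text
t 9.575 F tool [0.02 1.07 0.59] M tool [-0.098  0.04   0.078] w 0.04254412062802259 ff 29.999202489852905 j [ 0.47 -0.25  1.89 -0.38  1.01 -0.99] pos [0.513  0.1989 0.166 ]
```

View pics/w3.png

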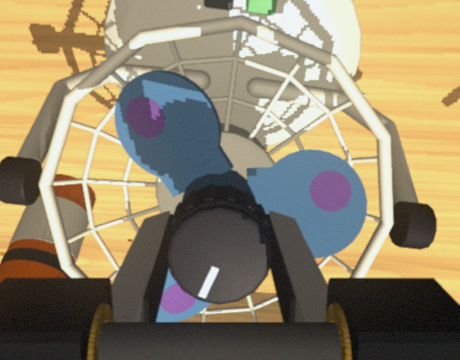

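The white mark (crop (208,282)) keeps its angle relative to the fingers, so the spinner turns with the grip at low torque. Carrying on, rising as I go.

drive_tool --pt "0 0 -0.006 0 0 1" --pt "0 0 -0.006 0 0 1" --pt "0 0 -0.006 0 0 1" --pt "0 0 -0.006 0 0 1" --pt "0 0 -0.006 0 0 1" --pt "0 0 -0.006 0 0 1" --pt "0 0 -0.006 0 0 1" --pt "0 0 -0.006 0 0 1" --pt "0 0 -0.006 0 0 1" --pt "0 0 -0.006 0 0 1" --pt "0 0 0 0 0 0"

```text
time: 11.0
tool_pos: [0.5113, 0.1986, 0.1672]
ee_rot: [2.648, 0.375, 2.056]
wrist_force: [0.2, -0.4, -1.1]
width: 0.0425
finger_force: 30.0
```

```bash
python3 - <<'E'
from h import *
st()
o=get_obs();d=o["tool_pos"]-np.load("top.npy");print(d@N,d@XV,d@YV)
E
```

```text
t 11.0 F tool [ 0.01 -0.52  1.03] M tool [ 0.187  0.01  -0.041] w 0.04253763257225458 ff 29.999948032200336 j [ 0.47 -0.26  1.89 -0.38  1.01  0.01] pos [0.5113 0.1986 0.1672]
-0.028343183177498402 -0.00025740559277117963 -0.0008766166221568453
```

drive_tool --pt "0 0 -0.006 0 0 1" --pt "0 0 -0.006 0 0 1" --pt "0 0 -0.006 0 0 1" --pt "0 0 -0.006 0 0 1" --pt "0 0 -0.006 0 0 1" --pt "0 0 -0.006 0 0 1" --pt "0 0 -0.006 0 0 1" --pt "0 0 -0.006 0 0 1" --pt "0 0 -0.006 0 0 1" --pt "0 0 -0.006 0 0 1" --pt "0 0 -0.006 0 0 1" --pt "0 0 -0.006 0 0 1" --pt "0 0 -0.006 0 0 0.7" --pt "0 0 0 0 0 0"

```text
time: 12.75
tool_pos: [0.5099, 0.1994, 0.1705]
ee_rot: [2.61, -0.319, 0.97]
wrist_force: [2.1, 0.9, -1.8]
width: 0.0423
finger_force: 30.0
```

drive_tool --pt "0 0 -0.05 0 0 0" --pt "0 0 -0.05 0 0 0" --pt "0 0 0 0 0 0"

```text
time: 13.12
tool_pos: [0.5073, 0.1994, 0.1739]
ee_rot: [2.611, -0.319, 0.968]
wrist_force: [-0.4, -0.0, -0.2]
width: 0.0425
finger_force: 30.0
```

```bash
python3 - <<'E'
from h import *
st()
E
```

```text
t 13.125 F tool [-0.31 -0.32 -0.08] M tool [ 0.214 -0.192  0.014] w 0.04253158503911512 ff 30.00011332333088 j [ 0.48 -0.27  1.89 -0.38  1.03  1.28] pos [0.5073 0.1994 0.1739]
```

drive_tool --pt "0 0 -0.3 0 0 0" --pt "0 0 -0.5 0 0 0" --pt "0 0 -0.7 0 0 0" --pt "0 0 -0.8 0 0 0" --pt "0 0 -0.6 0 0 0" --pt "0 0 0 0 0 0"

```text
time: 13.88
tool_pos: [0.4412, 0.2078, 0.2723]
ee_rot: [2.608, -0.326, 0.97]
wrist_force: [0.2, -0.0, -0.9]
width: 0.0426
finger_force: 30.0
```

```bash
python3 - <<'E'
from h import *
st(); o=get_obs(); R=Rt(o); z=R.apply([0,0,1]); ax=np.cross(z,[0,0,-1]); a=np.arccos(-z[2]); Rd=Rn.from_rotvec(ax/np.linalg.norm(ax)*a)*R
print(Rd.as_euler("xyz")); np.save("Rd.npy",Rd.as_quat())
delta([.605,-.13,.25],Rd)
s=snapshot("wrist");cv2.imwrite("pics/w4.png",s["image"])
E
```

```text
t 13.875 F tool [-0.17 -0.26  0.85] M tool [ 0.235 -0.163 -0.049] w 0.04262471929746118 ff 29.99996032565832 j [ 0.59 -0.42  1.8  -0.4   1.29  1.3 ] pos [0.4412 0.2078 0.2723]
[ 3.14159265e+00 -2.22044605e-16  8.80634438e-01]
shift now-frame [-4.588  7.507  3.315] target-frame [-3.906  8.533  0.557] turn [ 5.13 -3.41 -0.  ]
```

View pics/w4.png

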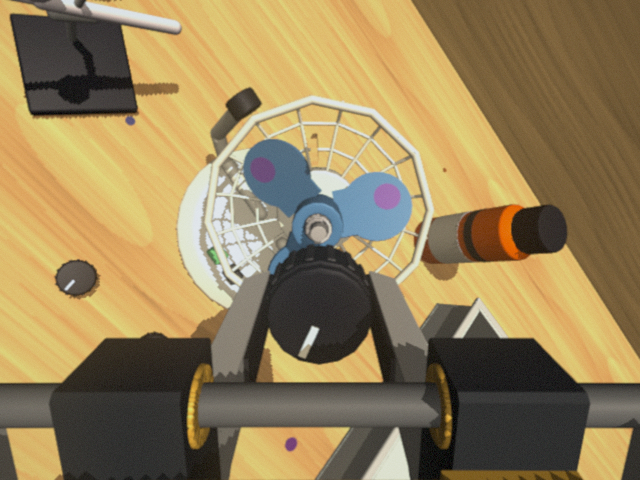

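The spinner is off and held (318,305); the bare shaft shows at (318,230). Levelling the tool and going over the tub.

drive_tool --pt "0 0 0 0.73 -0.49 0" --pt "0 0 0 0.73 -0.49 0" --pt "0 0 0 0.73 -0.49 0" --pt "0 0 0 0.73 -0.49 0" --pt "0 0 0 0.73 -0.49 0" --pt "0 0 0 0.73 -0.49 0" --pt "0 0 0 0.75 -0.47 0" --pt "-0.39 0.85 0.05 0 0 0" --pt "-0.39 0.85 0.05 0 0 0" --pt "-0.39 0.85 0.05 0 0 0" --pt "-0.39 0.85 0.05 0 0 0" --pt "-0.39 0.85 0.05 0 0 0" --pt "-0.39 0.85 0.05 0 0 0" --pt "-0.39 0.85 0.05 0 0 0" --pt "-0.39 0.85 0.05 0 0 0" --pt "-0.39 0.85 0.05 0 0 0" --pt "-0.39 0.85 0.05 0 0 0" --pt "0 0 0 0 0 0" --pt "0 0 0 0 0 0"

```text
time: 16.3
tool_pos: [0.6027, -0.1303, 0.2477]
ee_rot: [-3.138, 0.006, 0.878]
wrist_force: [0.2, -0.4, 0.8]
width: 0.0427
finger_force: 30.0
```

```bash
python3 - <<'E'
from h import *
st(); delta([.605,-.13,.007],Rn.from_quat(np.load("Rd.npy")))
s=snapshot("side");t=snapshot("top");cv2.imwrite("pics/m5.png",np.hstack([s["image"][120:420,200:560],t["image"][130:430,220:560]]))
C=cloud(s);im=s["image"]
q=C[190:285,280:435].reshape(-1,3);q=q[(q[:,2]>.06)&(q[:,2]<.085)];print(cv2.minAreaRect(q[:,:2].astype(np.float32)),np.percentile(q,[2,98],axis=0))
E
```

```text
t 16.3 F tool [-0.21  0.41 -0.79] M tool [-0.033  0.026 -0.02 ] w 0.04266036701403591 ff 29.999850913882256 j [-0.3   0.24  1.11 -0.    1.79  0.39] pos [ 0.6027 -0.1303  0.2477]
shift now-frame [0.079 0.063 6.016] target-frame [0.042 0.039 6.017] turn [-0.04  0.06 -0.03]
((0.49686458706855774, -0.17848551273345947), (0.4280172288417816, 0.3808700144290924), 42.356807708740234) [[ 0.36011094 -0.28989123  0.06035739]
 [ 0.66228049 -0.04088111  0.07734921]]
```

View pics/m5.png

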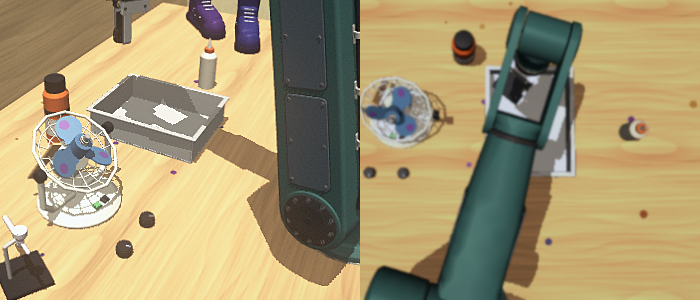

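Spinner held above the tub, which spans about x .37–.66, y −.29 to −.06. Lowering it.

drive_tool --pt "0 0 0.9 0 0 0" --pt "0 0 0.9 0 0 0" --pt "0 0 0.9 0 0 0" --pt "0 0 0.9 0 0 0" --pt "0 0 0.9 0 0 0" --pt "0 0 0.8 0 0 0" --pt "0 0 0.4 0 0 0" --pt "0 0 0.2 0 0 0" --pt "0 0 0.08 0 0 0" --pt "0 0 0 0 0 0" --pt "0 0 0 0 0 0"

```text
time: 17.77
tool_pos: [0.6028, -0.1315, 0.0111]
ee_rot: [3.141, 0.005, 0.878]
wrist_force: [-0.4, -0.0, -0.0]
width: 0.0426
finger_force: 30.0
```

drive_tool --pt "0 0 0 0 0 0" --pt "0 0 0 0 0 0" --pt "0 0 0 0 0 0" --pt "0 0 0 0 0 0" --pt "0 0 -0.3 0 0 0" --pt "0 0 -0.6 0 0 0" --pt "0 0 -0.9 0 0 0" --pt "0 0 -0.9 0 0 0" --pt "0 0 -0.9 0 0 0" --pt "0 0 -0.9 0 0 0" --pt "0 0 -0.9 0 0 0" --pt "0 0 -0.9 0 0 0" --pt "0 0 -0.9 0 0 0" --gripper 0.35

```text
time: 19.4
tool_pos: [0.6032, -0.1301, 0.3002]
ee_rot: [-3.141, 0.005, 0.878]
wrist_force: [0.0, 0.3, 0.6]
width: 0.0616
finger_force: 0.0
```

```bash
python3 - <<'E'
from h import *
st()
top=np.load("top.npy"); delta([.43,.21,.36])
for th in (-.9,0,.4,.8): print(th);delta(None,grasp_rot(th))
s=snapshot("wrist");cv2.imwrite("pics/w6.png",s["image"])
C=cloud(s);m=(s["image"].max(2)<70)&(C[...,2]<.06)&(C[...,2]>.02)&(s["range_z"]>0);print(m.sum(),np.percentile(C[m],[5,50,95],axis=0) if m.any() else 0)
E
```

```text
t 19.4 F tool [ 0.22 -0.14 -0.56] M tool [-0.025 -0.01  -0.02 ] w 0.06155324748678941 ff 0.0 j [-0.3   0.25  1.   -0.    1.9   0.39] pos [ 0.6032 -0.1301  0.3002]
shift now-frame [ 3.771 -8.763 -1.512] target-frame [ 3.771 -8.763 -1.512] turn [0. 0. 0.]
-0.9
shift now-frame [0. 0. 0.] target-frame [0. 0. 0.] turn [ -6.64  -1.03 -14.28]
0
shift now-frame [0. 0. 0.] target-frame [0. 0. 0.] turn [-5.95  1.82 -5.6 ]
0.4
shift now-frame [0. 0. 0.] target-frame [0. 0. 0.] turn [-5.4   2.93 -1.72]
0.8
shift now-frame [0. 0. 0.] target-frame [0. 0. 0.] turn [-4.72  3.94  2.15]
4743 [[ 0.37194183 -0.28291391  0.02228203]
 [ 0.47095165 -0.14666939  0.03832139]
 [ 0.68375411 -0.0017698   0.05807297]]
```

drive_tool --pt "0.42 -0.88 -0.15 0 0 0" --pt "0.42 -0.88 -0.15 0 0 0" --pt "0.42 -0.88 -0.15 0 0 0" --pt "0.42 -0.88 -0.15 0 0 0" --pt "0.42 -0.88 -0.15 0 0 0" --pt "0.42 -0.88 -0.15 0 0 0" --pt "0.42 -0.88 -0.15 0 0 0" --pt "0.42 -0.88 -0.15 0 0 0" --pt "0.42 -0.88 -0.15 0 0 0" --pt "0 -0.84 -0.15 0 0 0" --pt "0 0 0 -0.9 0.49 -0.29" --pt "0 0 0 -0.9 0.49 -0.29" --pt "0 0 0 -0.9 0.49 -0.29" --pt "0 0 0 -0.9 0.49 -0.29" --pt "0 0 0 -0.9 0.49 -0.29" --pt "0 0 0 -0.9 0.49 -0.29" --pt "0 0 0 0 0 0"

```text
time: 21.58
tool_pos: [0.4288, 0.2102, 0.357]
ee_rot: [2.571, -0.226, 1.127]
wrist_force: [-0.1, -0.2, 0.4]
width: 0.0611
finger_force: 0.0
```

```bash
cp pics/w6.png pics/w6full.png; python3 - <<'E'
from h import *
st(); top=np.load("top.npy"); seat=top-.03*N
s=snapshot("wrist");pickle.dump(s,open("w7.pkl","wb"))
t=snapshot("top");pickle.dump(t,open("t7.pkl","wb"))
delta(seat+.06*N,grasp_rot(.4))
a=cv2.resize(cv2.imread("pics/w6.png"),(400,300));b=cv2.resize(s["image"],(400,300))
cv2.imwrite("pics/m7.png",np.vstack([np.hstack([a,b]),cv2.resize(t["image"][160:310,200:600],(800,300))]))
# wing azimuths
C=cloud(s);im=cv2.cvtColor(s["image"],cv2.COLOR_BGR2HSV)
P=C.reshape(-1,3)-seat;h=P@N;r=np.hypot(P@XV,P@YV);hs=im.reshape(-1,3)
k=(hs[:,0]>95)&(hs[:,0]<165)&(hs[:,1]>60)&(h>-.05)&(h<-.015)&(r>.03)&(r<.085)
ang=np.degrees(np.arctan2((P@YV),(P@XV)))
H,e=np.histogram(ang[k],36,(-180,180));print(list(zip(e[:-1].astype(int),H)));print("wing h",np.percentile(h[k],[2,50,98]))
q=k|((hs[:,0]>95)&(hs[:,0]<125)&(hs[:,1]>60)&(r<.03)&(abs(h)<.006)); q&=(abs(h)<.006)
u=np.c_[P[q]@XV,P[q]@YV];print("hub front",len(u),(np.percentile(u,2,0)+np.percentile(u,98,0))/2,np.ptp(u,0),np.median(h[q]))
w=(im[...,2].ravel()<110)&(r>.04)&(r<.07)&(h>-.014)&(h<0)
if w.sum()>5: print("stick",w.sum(),np.median(ang[w]),np.median(r[w]))
E
```

```text
t 21.575 F tool [-0.18  0.24 -0.39] M tool [ 0.174 -0.13   0.047] w 0.06110284499148425 ff 0.0 j [ 0.62 -0.42  1.63 -0.39  1.46  1.08] pos [0.4288 0.2102 0.357 ]
shift now-frame [-0.5   -0.949  3.625] target-frame [-0.493 -0.958  3.624] turn [-0.02 -0.02  0.  ]
[(np.int64(-180), np.int64(213)), (np.int64(-170), np.int64(7)), (np.int64(-160), np.int64(0)), (np.int64(-150), np.int64(0)), (np.int64(-140), np.int64(0)), (np.int64(-130), np.int64(0)), (np.int64(-120), np.int64(66)), (np.int64(-110), np.int64(265)), (np.int64(-100), np.int64(368)), (np.int64(-90), np.int64(407)), (np.int64(-80), np.int64(380)), (np.int64(-70), np.int64(306)), (np.int64(-60), np.int64(192)), (np.int64(-50), np.int64(30)), (np.int64(-40), np.int64(0)), (np.int64(-30), np.int64(0)), (np.int64(-20), np.int64(0)), (np.int64(-10), np.int64(0)), (np.int64(0), np.int64(31)), (np.int64(10), np.int64(227)), (np.int64(20), np.int64(330)), (np.int64(30), np.int64(327)), (np.int64(40), np.int64(373)), (np.int64(50), np.int64(309)), (np.int64(60), np.int64(206)), (np.int64(70), np.int64(40)), (np.int64(80), np.int64(0)), (np.int64(90), np.int64(0)), (np.int64(100), np.int64(0)), (np.int64(110), np.int64(0)), (np.int64(120), np.int64(62)), (np.int64(130), np.int64(271)), (np.int64(140), np.int64(407)), (np.int64(150), np.int64(462)), (np.int64(160), np.int64(450)), (np.int64(170), np.int64(369))]
wing h [-0.03999826 -0.02988181 -0.02040272]
hub front 871 [-0.00094274  0.00059099] [0.03960339 0.03901918] -0.00018919717693789272
```

View pics/m7.png

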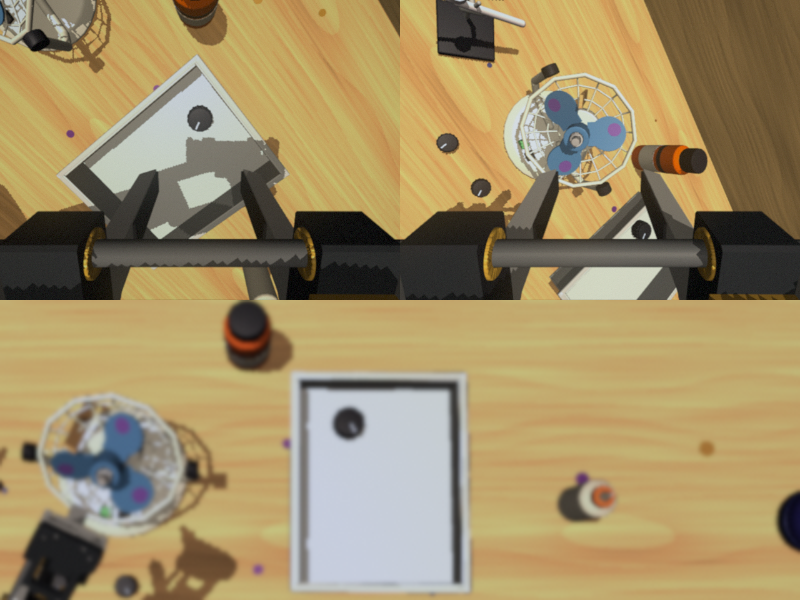

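Spinner stands in the tub (top crop (348,423)); hub front is at the expected seat. Wings lie at −85°, 37° and 157°, so I'll grip along 127°/−53°, away from the stick.

```bash
python3 - <<'E'
from h import *
top=np.load("top.npy"); hub=top-.03*N-.0005*XV+.0003*YV; np.save("hub.npy",hub)
delta(hub+.03*N,grasp_rot(.925))
E
```

```text
shift now-frame [-0.504 -0.933  4.375] target-frame [-0.901 -0.568  4.374] turn [-0.03 -0.01  5.25]
```

drive_tool --pt "0 0 0 0 0 0.87" --pt "0 0 0 0 0 0.87" --pt "0 0 0 0 0 0.87" --pt "0 0 0 0 0 0.87" --pt "0 0 0 0 0 0.87" --pt "0 0 0 0 0 0.9" --pt "-0.18 -0.11 0.8 0 0 0" --pt "-0.18 -0.11 0.8 0 0 0" --pt "-0.18 -0.11 0.8 0 0 0" --pt "-0.18 -0.11 0.8 0 0 0" --pt "-0.18 -0.12 0.8 0 0 0" --pt "0 0 0.37 0 0 0" --pt "0 0 0 0 0 0" --gripper 0.42

```text
time: 23.3
tool_pos: [0.496, 0.1988, 0.1897]
ee_rot: [2.745, -0.474, 0.629]
wrist_force: [0.5, 0.8, 0.9]
width: 0.0543
finger_force: 0.0
```

```bash
python3 - <<'E'
from h import *
st(); delta(np.load("hub.npy")-.020*N,grasp_rot(.925))
E
```

```text
t 23.3 F tool [ 1.23 -0.19 -0.55] M tool [ 0.122 -0.192 -0.048] w 0.0543214611279952 ff 0.0 j [ 0.49 -0.3   1.88 -0.38  1.07  1.62] pos [0.496  0.1988 0.1897]
shift now-frame [ 0.004 -0.009  1.219] target-frame [ 0.002 -0.011  1.219] turn [-0.02  0.02 -0.  ]
```

drive_tool --pt "0 0 0.4 0 0 0" --pt "0 0 0.4 0 0 0" --pt "0 0 0.25 0 0 0" --pt "0 0 0.16 0 0 0" --pt "0 0 0 0 0 0"

```text
time: 23.92
tool_pos: [0.5228, 0.196, 0.1497]
ee_rot: [2.745, -0.475, 0.631]
wrist_force: [-0.4, -0.8, -0.7]
width: 0.0545
finger_force: 0.0
```

drive_tool --pt "0 0 0 0 0 0" --pt "0 0 0 0 0 0" --pt "0 0 0 0 0 0" --pt "0 0 0 0 0 0" --pt "0 0 0 0 0 0" --gripper 1.0

```text
time: 24.55
tool_pos: [0.5228, 0.1965, 0.1509]
ee_rot: [2.745, -0.477, 0.631]
wrist_force: [-2.4, -0.4, 2.0]
width: 0.0382
finger_force: 30.0
```

```bash
python3 - <<'E'
from h import *
st(); delta(np.load("hub.npy")-.020*N,grasp_rot(.925))
E
```

```text
t 24.55 F tool [-1.01  0.05 -2.96] M tool [ 0.29  -0.311 -0.043] w 0.03824768006487688 ff 30.001008985564113 j [ 0.45 -0.23  1.9  -0.38  0.97  1.62] pos [0.5228 0.1965 0.1509]
shift now-frame [-0.006  0.007  0.039] target-frame [-0.006  0.007  0.039] turn [-0.02 -0.01  0.01]
```

drive_tool --pt "0 0 -0.1 0 0 0" --pt "0 0 -0.2 0 0 0" --pt "0 0 -0.3 0 0 0" --pt "0 0 0 0 0 0"

```text
time: 25.05
tool_pos: [0.5087, 0.1977, 0.1712]
ee_rot: [2.744, -0.476, 0.631]
wrist_force: [-0.1, 1.1, 0.8]
width: 0.0381
finger_force: 30.0
```

drive_tool --pt "0 0 -0.4 0 0 0" --pt "0 0 -0.5 0 0 0" --pt "0 0 -0.5 0 0 0" --pt "0 0 -0.6 0 0 0" --pt "0 0 -0.7 0 0 0" --pt "0 0 -0.3 0 0 0" --pt "0 0 0 0 0 0"

```text
time: 25.92
tool_pos: [0.4406, 0.2054, 0.2688]
ee_rot: [2.745, -0.476, 0.632]
wrist_force: [-0.3, -0.7, -1.1]
width: 0.0383
finger_force: 30.0
```

```bash
python3 - <<'E'
from h import *
st(); o=get_obs(); R=Rt(o); z=R.apply([0,0,1]); ax=np.cross(z,[0,0,-1]); a=np.arccos(-z[2]); Rd=Rn.from_rotvec(ax/np.linalg.norm(ax)*a)*R
np.save("Rd.npy",Rd.as_quat()); print(Rd.as_euler("xyz"))
delta([.455,-.175,.32],Rd)
s=snapshot("wrist");cv2.imwrite("pics/w8.png",s["image"])
E
```

```text
t 25.925 F tool [-1.06  0.11  0.74] M tool [ 0.231 -0.29   0.039] w 0.038319804688195666 ff 29.994134483858943 j [ 0.58 -0.42  1.81 -0.39  1.29  1.64] pos [0.4406 0.2054 0.2688]
[3.14159265 0.         0.53409191]
shift now-frame [-4.146  8.657 -0.251] target-frame [-4.531  8.368 -1.28 ] turn [ 3.66 -4.88  0.  ]
```

View pics/w8.png

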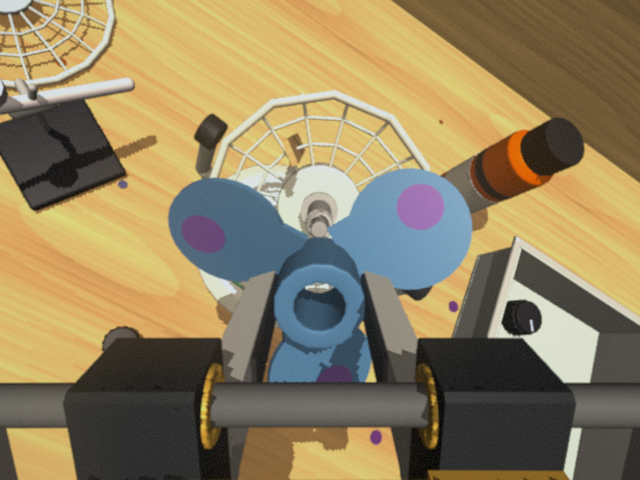

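The blade is clear of the shaft and held by the hub at (320,300). Levelling, then over the tub.

drive_tool --pt "0 0 -0.15 0.52 -0.7 0" --pt "0 0 -0.15 0.52 -0.7 0" --pt "0 0 -0.15 0.52 -0.7 0" --pt "0 0 -0.15 0.52 -0.7 0" --pt "0 0 -0.15 0.52 -0.7 0" --pt "0 0 -0.15 0.52 -0.7 0" --pt "0 0 -0.15 0.54 -0.68 0" --pt "-0.37 0.74 0 0 0 0" --pt "-0.37 0.74 0 0 0 0" --pt "-0.37 0.74 0 0 0 0" --pt "-0.37 0.74 0 0 0 0" --pt "-0.37 0.74 0 0 0 0" --pt "-0.37 0.74 0 0 0 0" --pt "-0.37 0.74 0 0 0 0" --pt "-0.37 0.74 0 0 0 0" --pt "-0.37 0.74 0 0 0 0" --pt "-0.37 0.74 0 0 0 0" --pt "-0.37 0.74 0 0 0 0" --pt "0 0 0 0 0 0" --pt "0 0 0 0 0 0"

```text
time: 28.48
tool_pos: [0.4519, -0.1562, 0.3062]
ee_rot: [-3.139, 0.001, 0.533]
wrist_force: [-0.2, -0.5, -1.3]
width: 0.0382
finger_force: 30.0
```

```bash
python3 - <<'E'
from h import *
st(); delta([.455,-.178,.032],Rn.from_quat(np.load("Rd.npy")))
E
```

```text
t 28.475 F tool [-0.48  0.35  1.29] M tool [-0.024  0.032  0.01 ] w 0.03820534481483268 ff 29.993729135021567 j [-0.45 -0.07  1.33  0.    1.88  0.59] pos [ 0.4519 -0.1562  0.3062]
shift now-frame [-0.204  0.525  6.853] target-frame [-0.212  0.509  6.854] turn [-0.02  0.01 -0.02]
```

drive_tool --pt "-0.2 0.52 0 0 0 0" --pt "0 0 0.85 0 0 0" --pt "0 0 0.85 0 0 0" --pt "0 0 0.85 0 0 0" --pt "0 0 0.85 0 0 0" --pt "0 0 0.85 0 0 0" --pt "0 0 0.85 0 0 0" --pt "0 0 0.85 0 0 0" --pt "0 0 0.5 0 0 0" --pt "0 0 0.25 0 0 0" --pt "0 0 0.15 0 0 0" --pt "0 0 0 0 0 0" --pt "0 0 0 0 0 0"

```text
time: 30.1
tool_pos: [0.4564, -0.1786, 0.0343]
ee_rot: [3.14, -0.001, 0.533]
wrist_force: [-1.1, 0.6, -1.0]
width: 0.038
finger_force: 30.0
```

drive_tool --pt "0 0 0 0 0 0" --pt "0 0 0 0 0 0" --pt "0 0 0 0 0 0" --pt "0 0 0 0 0 0" --pt "0 0 -0.3 0 0 0" --pt "0 0 -0.6 0 0 0" --pt "0 0 -0.9 0 0 0" --pt "0 0 -0.9 0 0 0" --pt "0 0 -0.9 0 0 0" --pt "0 0 -0.9 0 0 0" --pt "0 0 -0.9 0 0 0" --pt "0 0 0 0 0 0" --pt "0 0 0 0 0 0" --gripper 0.35

```text
time: 31.72
tool_pos: [0.4555, -0.1781, 0.2487]
ee_rot: [-3.141, 0.001, 0.533]
wrist_force: [0.4, -0.1, -0.4]
width: 0.061
finger_force: 0.0
```

```bash
python3 - <<'E'
from h import *
st(); s=snapshot("side");w=snapshot("wrist");cv2.imwrite("pics/m9.png",np.hstack([s["image"][90:390,180:580],cv2.resize(w["image"],(400,300))]))
E
```

```text
t 31.725 F tool [0.28 0.34 0.41] M tool [-0.029 -0.028 -0.039] w 0.06100298083319788 ff 0.0 j [-0.49 -0.05  1.43 -0.    1.77  0.55] pos [ 0.4555 -0.1781  0.2487]
```

View pics/m9.png

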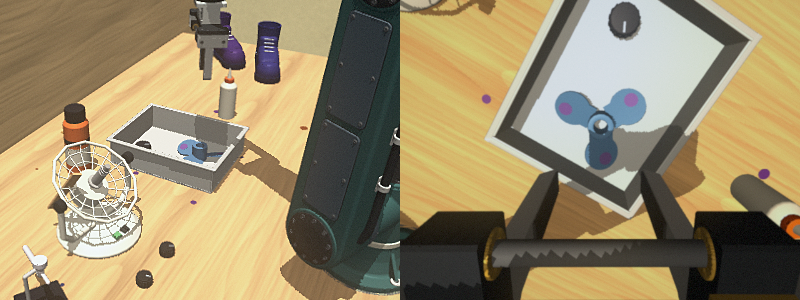

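Both parts lie in the tub: spinner at (625,20), blade at (602,128). The can and bottle are still standing and the shaft is bare.

```bash
python3 -c "
from bench import close_job
print(close_job())"
```

```text
the job is handed in; nothing more can be done
None
```

The spinner cap was unscrewed clockwise and put in the tub, then the blade was pulled off and laid beside it; the can and bottle were left standing, and the job was handed in at about 32 s of the 72 s allowed.

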